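Mark the rail bracket and hold its hidden bolt

ROBOT

A 6-joint arm with a two-finger parallel gripper is mounted at the origin on the work surface. World frame = base frame: x ahead of the robot, y to its left, z up, the work surface at z = 0. Lengths are in m, angles in rad, forces in N, time in s.
With the tool pointing down it reaches from about 0.375 to 0.9 m from the base axis. Payload 3.1 kg.
Tool frame: the origin (TCP) lies on the front face of the gripper's body, between the roots of the fingers; the fingertips stand 70 mm ahead of it and the grasp point (between the pads) lies 51 mm ahead of it; z points along the fingers, y is the line along which they close (so a half turn about z gives the same grasp; the last joint's range is limited). The gripper opens to 87 mm and grips with 3 to 60 N. Pads are 19 mm wide; open, the fingers measure 117 mm over their backs; the gripper's body (75 mm by 190 mm) begins 51 mm behind the grasp point.
Start: joints at [-1.365, 0.527, 1.433, -0, 1.181, -0.178], TCP at [0.234, -0.579, 0.292] pointing down, gripper open.
Joint ranges: [-3.08, 3.08], [-0.75, 2.2], [0.22, 2.44], [-1.43, 4.57], [0, 2.65], [-2.85, 2.85]. Speed limits (rad/s): [2.79, 2.79, 3.14, 3.14, 3.14, 3.14].

INTERFACE

Orientations are given as a unit quaternion [x, y, z, w].
In Python, from rig import robot, cams, ticket gives the robot as it stands. The module is installed in compiled form; this text tells all that it offers.
- The arm moves only by the shell command python3 -m crank 'ROWS' [FORCE]. ROWS is JSON, a list of rows, each a list of 7 numbers: the shift along the tool's x, y, z in cm, then the turn, a rotation vector about the tool's x, y, z in rad, then the closure, from 0 (fully open) to 1 (shut). A call has 1 to 5 rows; each row shifts and turns the commanded pose from where the row before left it, along the tool's axes as they then stand; what a row does not reach is not made up. A row lasts 1/8 s, in which the tool goes at most 62.5 mm and 10.7 degrees, less where a joint would pass 70% of its speed; a pose out of reach is approached as far as the arm can. A call is refused whole if a number of a shift passes 6.25 or a number of a turn 0.188, either way. A call with a gripper value outside its range is refused whole. The fingers move at their own pace and stop on an object; FORCE is the grip in N (left out, the last holds). Time passes only in rows, so rows that do not move let the fingers close. It gives the time, the measured TCP pose, the force, the opening and the grip force at its end, in the units of the state.
- robot.get_obs(): the state, without advancing time (a new reading comes with each control period).
- cams.camera(name): name is "side" or "top" or "wrist"; returns the picture (480x640x3 uint8, red, green, blue); there is no depth.
- cams.camera_info(name): a dict with "intrinsics" (3x3 intrinsics, pixels), "dist" ([k1, k2, p1, p2, k3] as OpenCV has them; the pictures are not rectified), "pose" (4x4, takes a point from camera to world coordinates). Camera axes: x right, y down, z forward; pixel columns grow to the right and rows downward; lengths in m; the calibration is good to about 2 mm. A picture is of the moment at which its call begins: read the wrist's pose just before it. camera_info takes no time and is no camera call; for the wrist camera it gives the pose at the moment of the call.
- ticket.hand_in(): hands the job in; it is judged then, once.
The state is a dict: "time": time; "q": joint angles; "joint_velocities": joint speeds; "joint_torque": joint torques, N m; "position": TCP position; "tool_rot": TCP orientation; "ft_force": force on the tool from outside, world axes, zero at the start; "moment": the same for the moment, N m; "grip_width": finger opening in m; "grip_force": force on a finger pad.
Only numpy, scipy, OpenCV 4.12 (cv2) and the standard library are available. Lean on these libraries where they do the work, as an engineer would, in place of code of your own. Each camera call takes 0.05 s, during which the arm holds its last target. There are 200 camera calls.

TASK

Take the marker out of its wooden block and, before the bracket is pulled up tight, run its point slowly (about 3 cm a second) along the joint where the front edge of the steel bracket's foot meets the worktop, from the left end to the right end as the robot sees it, keeping the point at the joint, then stand the marker back in its block. Then reach down into the narrow gap behind the bracket's front plate, grip the hidden bolt head, which the nut driver on the far side is slowly dragging round, and stop it turning; finish while still holding it firmly. Leave the other things on the worktop where they are.

Things in the scene. Friction and masses are not known exactly. Their poses are not given: they have to be found in the camera images.
- bracket: Fixed steel U bracket. Origin on the worktop under the middle of its gap; x points away from the robot across the gap, y left along it, z up. Two upright plates 4 mm thick, 150 mm long, 100 mm high; inner faces at x = -26 and +26 mm; gap open at the top and both ends, floor 4 mm thick. A 4 mm foot plate reaches forward to x = -65 mm: this front edge on the worktop is the joint to follow.
- bolt: Dark hexagon bolt head in the middle of the gap; origin at its centre, over the bracket's origin, 75 mm up (25 mm below the plates' tops). Its x is the level bolt axis. 24 mm across flats, 27.7 across corners, 16 long; 18 mm free before and behind it. Turns about x at 0.1 rad/s, driven by 0.04 N m, drag 0.4 N m s/rad; pads closing along the bracket's y swing its flats parallel to them and stop it.
- seam0 (a point): Left end (+y of the bracket) of the stretch of joint to follow, on the worktop at the foot's front edge: bracket frame x = -65, y = 60, z = 0 mm.
- seam1 (a point): Point of the joint 30 mm further right (bracket y = 30 mm).
- seam2 (a point): Middle of the joint (bracket y = 0).
- seam3 (a point): Point of the joint at bracket y = -30 mm.
- seam4 (a point): Right end of the stretch to follow, bracket y = -60 mm.
- marker: Loose white marker with a grey upper end, round, 15 mm in diameter, 150 mm long, 25 g; it stands upright, point down, in the block. Origin at the point; z runs along the marker to its blunt top. The lowest 20 mm taper to the 3 mm point. Its lowest 45 mm are in the block.
- block: Fixed wooden block 60 x 60 x 55 mm with one round blind hole (20 mm wide, 45 mm deep, bevelled mouth) in the middle of its top. Origin at the centre of its underside; the hole's floor is 10 mm above it and its mouth 55 mm above it.
- mug: White mug, 80 mm across, 90 mm high. Leave alone. Origin under its centre.
- honey: Amber glass jar, 60 mm across, 110 mm high. Leave alone. Origin under its centre.
- tin: Pale plain tin, 70 mm across, 90 mm high. Leave alone. Origin under its centre.
- wrench: Steel wrench lying flat on the worktop. Leave alone.
- washer: Spare flat steel ring, 34 mm across, 6 mm thick, lying flat near the bracket. Leave alone.
- spoon: Wooden spoon lying flat on the worktop. Leave alone.
- nut (a point): Backing nut on the far side of the bracket (bracket x = 57, z = 75 mm). Before it, a wooden panel 190 mm long, 96 mm high at bracket x = 30 to 48 mm; beyond it, the electric nut driver along bracket +x to 215 mm, top 98 mm high.
Mind the look-alikes: they are no part of the job. What is meant by the block is not pink or red, and is the larger of those in its own colour.

How it is judged:
By the outcome, as a careful person would: the job done as asked, in the order asked, and still so for the second after the job is handed in, while the arm keeps its last pose, push and grip.
It also fails if it takes over 72 s, if anything falls off the work surface, if the arm or the gripper's body presses on something with over 40 N, if the wrist force passes 120 N, or if a joint passes its speed limit or range.

## Working session

There is one attempt and no reset: what is moved stays moved. The work goes in short steps, Python scripts to look and compute and a shell command to move; the robot and the scene stay as the last step left them, time stands still between calls to the robot, and variables do not carry over. Pictures are saved under pics/ and viewed, at most 14 in all, crops included, and the job is handed in when it is done.

```bash
mkdir -p pics
cat > h.py <<'E'
import numpy as np,cv2
from rig import robot,cams,ticket
from scipy.spatial.transform import Rotation as R
def snap(n,f=None):
    info=cams.camera_info(n); im=cams.camera(n)
    np.savez(f'pics/{f or n}.npz',im=im,K=info['intrinsics'],d=info['dist'],T=info['pose'])
    cv2.imwrite(f'pics/{f or n}.png',im[:,:,::-1]); return im
def load(f): return np.load(f'pics/{f}.npz')
def ray(f,uv):
    z=load(f); p=cv2.undistortPoints(np.array(uv,float).reshape(-1,1,2),z['K'],z['d']).reshape(-1,2)
    d=np.c_[p,np.ones(len(p))]@z['T'][:3,:3].T; return z['T'][:3,3],d
def onz(f,uv,h):
    o,d=ray(f,uv); return o+d*((h-o[2])/d[:,2])[:,None]
def proj(f,P):
    z=load(f); Ti=np.linalg.inv(z['T'])
    return cv2.projectPoints(np.array(P,float).reshape(-1,3),cv2.Rodrigues(Ti[:3,:3])[0],Ti[:3,3],z['K'],z['d'])[0].reshape(-1,2)
def tri(f1,u1,f2,u2):
    o1,d1=ray(f1,[u1]);o2,d2=ray(f2,[u2]);d1=d1[0];d2=d2[0]
    s=np.linalg.lstsq(np.c_[d1,-d2],o2-o1,rcond=None)[0]
    a=o1+s[0]*d1;b=o2+s[1]*d2;return (a+b)/2,np.linalg.norm(a-b)
E
python3 - <<'E'
from h import *
for n in('top','side'):
    snap(n); z=load(n); print(n,z['T'].round(3).tolist(),z['K'].round(1).tolist())
print(robot.get_obs())
E
```

```text
top [[0.006, -0.996, 0.09, 0.384], [-1.0, -0.004, 0.019, 0.043], [-0.019, -0.09, -0.996, 1.339], [0.0, 0.0, 0.0, 1.0]] [[606.9, 0.0, 320.2], [0.0, 606.9, 247.2], [0.0, 0.0, 1.0]]
side [[-0.985, -0.067, 0.158, 0.367], [-0.171, 0.496, -0.851, 0.944], [-0.021, -0.865, -0.5, 0.595], [0.0, 0.0, 0.0, 1.0]] [[525.7, 0.0, 309.3], [0.0, 525.7, 245.7], [0.0, 0.0, 1.0]]
{'time': 0.1, 'q': array([-1.36551372e+00,  5.28374204e-01,  1.43375401e+00, -4.48368295e-05,
        1.18138509e+00, -1.78529174e-01]), 'joint_velocities': array([ 2.25854812e-04, -1.88071304e-03, -2.01538720e-03, -1.36744755e-03,
        1.11046610e-04,  6.40677524e-05]), 'joint_torque': array([-2.23327652e-04, -4.40985024e+01, -1.77151358e+01,  6.35208073e-02,
        5.34010562e-02, -3.97607459e-05]), 'position': array([ 0.23393077, -0.57901578,  0.29137515]), 'tool_rot': array([ 9.81640427e-01,  1.90738432e-01, -3.35755783e-05, -9.59961208e-04]), 'ft_force': array([ 0.73512923,  0.1775797 , -0.53220374]), 'moment': array([-0.01130084,  0.00637252,  0.04536609]), 'grip_force': 0.0, 'grip_width': 0.0870521620860832}
```

View pics/top.png

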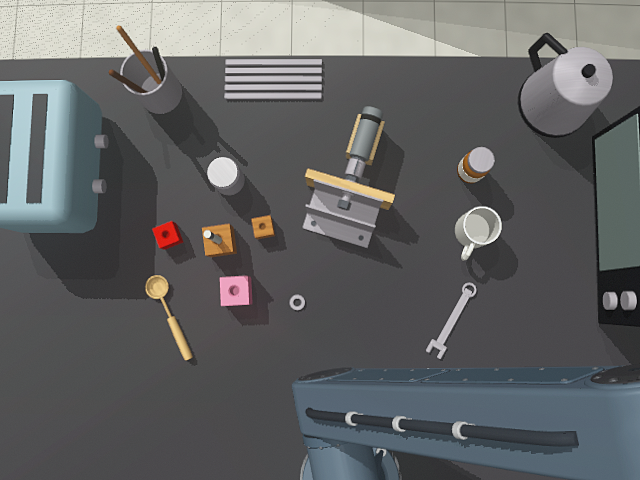

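View pics/side.png

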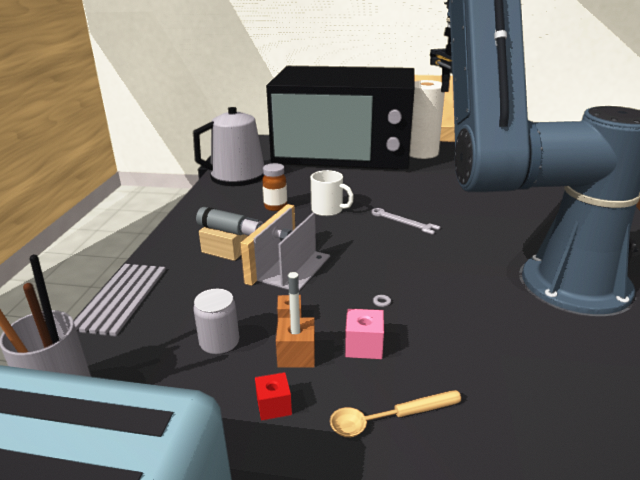

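The top view shows four hole blocks: large orange at (218,240) with the marker in it, small orange at (263,226), pink at (235,291) and red at (166,235). The large orange one fits: it is not pink or red, and is the larger of its colour. The bracket's foot edge runs from about (303,231) to (369,247). I'll confirm in a crop.

Run:
```python
from h import *
t=load('top')['im'][150:260,150:410,::-1]; s=load('side')['im'][205:285,220:480,::-1]
c=np.vstack([cv2.resize(t,None,fx=3,fy=3,interpolation=cv2.INTER_CUBIC),cv2.resize(s,None,fx=3,fy=3,interpolation=cv2.INTER_CUBIC)])
cv2.imwrite('pics/c1.png',c)
im=load('top')['im']; hsv=cv2.cvtColor(im,cv2.COLOR_RGB2HSV)
# orange blocks
m=cv2.inRange(hsv,(8,120,80),(22,255,255))
for k in cv2.findContours(m,0,2)[0]:
    if cv2.contourArea(k)>150: print('orange',cv2.minAreaRect(k),cv2.contourArea(k))
i2=load('side')['im']; h2=cv2.cvtColor(i2,cv2.COLOR_RGB2HSV)
```

```text
orange ((218.72998046875, 240.1099853515625), (30.40559196472168, 31.678386688232422), 81.8698959350586) 714.0
orange ((262.4422912597656, 226.7115478515625), (21.572772979736328, 19.807727813720703), 78.69007110595703) 385.5
orange ((138.28536987304688, 54.28800582885742), (70.802001953125, 4.83939790725708), 53.392921447753906) 259.0
```

View pics/c1.png

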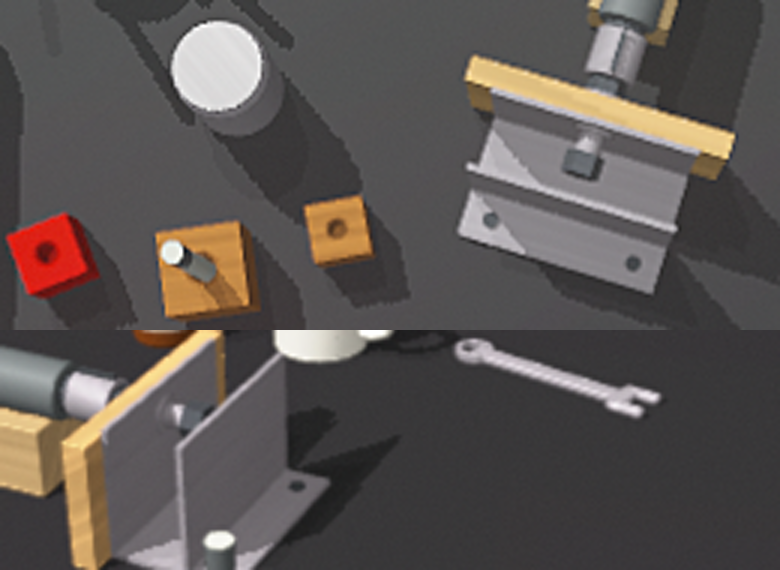

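The crop confirms the marker stands in the large orange block, with its top at about (207.7,234). The foot's front corners are at (302.7,228.7) and (368.3,248).

Run:
```python
from h import *
P=onz('top',[(302.7,228.7),(368.3,248)],.004);print('foot',P.round(4),np.linalg.norm(P[0]-P[1]))
Q=onz('top',[(305.7,206),(375.3,226.5)],.1);print('plate',Q.round(4),np.linalg.norm(Q[0]-Q[1]))
y=P[0]-P[1];a=np.arctan2(-y[0],y[1]);y2=Q[0]-Q[1];print(np.degrees(a),np.degrees(np.arctan2(-y2[0],y2[1])))
ex=np.array([np.cos(a),np.sin(a),0])
print('origin',P.mean(0)+.065*ex, Q.mean(0)+.029*ex)
print('block',onz('top',[(217.7,240)],.055),'marker top',onz('top',[(207.7,234)],.16))
print('mk tri',tri('top',(207.7,234),'side',(293.2,276)))
print('small',onz('top',[(262,226)],.04),'tin',onz('top',[(222.5,171)],.09))
o=robot.get_obs();print(R.from_quat(o['tool_rot']).as_matrix().round(3))
z=cams.camera_info('wrist');print(z['pose'].round(3),z['intrinsics'][0])
```

```text
foot [[ 0.5461  0.108   0.004 ]
 [ 0.5038 -0.0372  0.004 ]] 0.1512840734783837
plate [[ 0.5817  0.0976  0.1   ]
 [ 0.5396 -0.0459  0.1   ]] 0.1495037949546802
-16.246655185368233 -16.35289844955341
origin [0.58737541 0.01720205 0.004     ] [0.58852516 0.01774139 0.1       ]
block [[0.5150074  0.28731533 0.055     ]] marker top [[0.51610662 0.28745589 0.16      ]]
mk tri (array([0.51586486, 0.28848442, 0.15436147]), np.float64(0.0017486910738721266))
small [[0.54733954 0.1944107  0.04      ]] tin [[0.65740485 0.27386028 0.09      ]]
[[ 0.927  0.374 -0.   ]
 [ 0.374 -0.927  0.002]
 [ 0.    -0.002 -1.   ]]
[[ 0.373 -0.889 -0.266  0.307]
 [-0.928 -0.358 -0.105 -0.551]
 [-0.002  0.285 -0.958  0.385]
 [ 0.     0.     0.     1.   ]] [410.75736541   0.         323.33644886]
```

```bash
cat > go.py <<'E'
import sys
from h import *
def need(p,yaw=np.radians(-16.3)):
    o=robot.get_obs();r=R.from_quat(o['tool_rot']);c,s=np.cos(yaw),np.sin(yaw)
    T=np.array([[c,s,0],[s,-c,0],[0,0,-1.]])
    print('pos',o['position'].round(4),'t',round(o['time'],2),'q',o['q'].round(2),'w',round(o['grip_width'],4),'F',o['ft_force'].round(1),'g',round(o['grip_force'],1))
    print('cm',(T.T@(np.array(p)-o['position'])*100).round(2),'turn',(r.inv()*R.from_matrix(T)).as_rotvec().round(4))
if len(sys.argv)>3: need([float(a) for a in sys.argv[1:4]])
E
python3 -m crank '[[0,-1,0,0,0,0.167,0],[0,-2,0,0,0,0.167,0],[0,-3,0,0,0,0.167,0],[0,-4,0,0,0,0.167,0],[0,-5,0,0,0,0,0]]'
python3 -m crank '[[0,-5,0,0,0,0,0],[0,-5,0,0,0,0,0],[0,-5,0,0,0,0,0],[0,-5,0,0,0,0,0],[0,-5,0,0,0,0,0]]'
python3 go.py 0.516 0.288 0.26
```

```text
time: 0.72
position: [0.2429, -0.4322, 0.2919]
tool_rot: [0.99, -0.143, -0.0, -0.0]
ft_force: [0.4, 1.1, -0.7]
grip_width: 0.0876
grip_force: 0.0
time: 1.35
position: [0.3134, -0.1915, 0.2922]
tool_rot: [0.99, -0.142, 0.0, -0.0]
ft_force: [1.1, 0.6, 0.3]
grip_width: 0.0867
grip_force: 0.0
pos [ 0.3134 -0.1915  0.2922] t 1.35 q [-0.86  0.18  2.03  0.    0.93  1.  ] w 0.0867 F [1.1 0.6 0.3] g 0.0
cm [  5.99 -51.71   3.22] turn [-0.0002 -0.0001 -0.0005]
```

```bash
python3 -m crank '[[3,-3,0,0,0,0,0],[3,-5,0,0,0,0,0],[0,-5,0,0,0,0,0],[0,-5,0,0,0,0,0],[0,-5,0,0,0,0,0]]' | tail -6 | head -2
python3 -m crank '[[0,-5,0,0,0,0,0],[0,-5,0,0,0,0,0],[0,-5,0,0,0,0,0],[0,-4,0,0,0,0,0],[0,0,0,0,0,0,0]]'| head -2
python3 go.py 0.516 0.288 0.26
```

```text
time: 1.98
position: [0.4356, 0.0126, 0.2921]
time: 2.6
position: [0.489, 0.1956, 0.2919]
pos [0.489  0.1956 0.2919] t 2.6 q [0.17 0.4  1.68 0.   1.07 2.02] w 0.0873 F [-0.2 -0.7  1.1] g 0.0
cm [ 0.   -9.63  3.19] turn [-0.0005 -0.0003  0.0043]
```

Run:
```python
from h import *
snap('wrist','w1')
print(proj('w1',[[.516,.288,.16],[.515,.287,.055],[.5425,.0933,.0],[.5088,-.0218,0],[.588,.0175,.075]]).round(1))
```

```text
[[156.9 251.8]
 [208.  210.5]
 [415.9 109.2]
 [549.8 109.4]
 [535.1   8.7]]
```

View pics/w1.png

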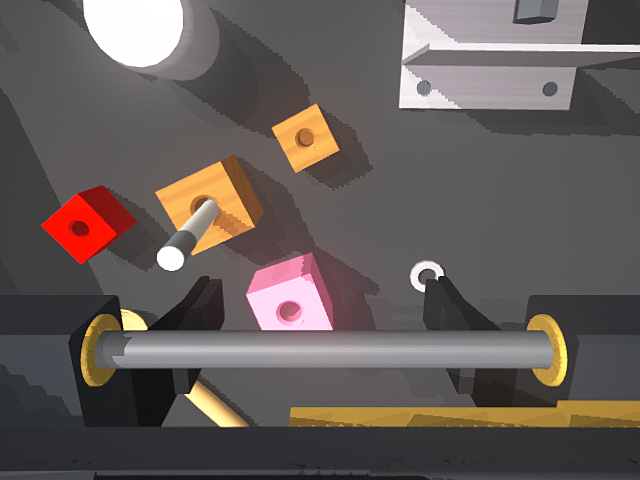

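The wrist view shows the marker's top centre at (170.5,258), the hole at (205,207), and the foot's front corners at (400,108) and (569,110). The seam prediction agrees with this. The marker seems to lean a little.

Run:
```python
from h import *
for a in [('top',(207.7,234),'w1',(170.5,258)),('side',(293.2,276),'w1',(170.5,258))]: print(tri(*a))
for h in(.155,.16): print(h,onz('w1',[(170.5,258)],h),onz('top',[(207.7,234)],h),onz('side',[(293.2,276)],h))
print('hole/block',onz('w1',[(205,205)],.055))
F=onz('w1',[(400,108),(569,110)],.004);print(F,np.linalg.norm(F[0]-F[1]),np.degrees(np.arctan2(-(F[0]-F[1])[0],(F[0]-F[1])[1])))
print(proj('side',[[.516,.288,.16],[.516,.288,.055]]),proj('top',[[.516,.288,.16]]))
# marker axis in wrist and top image: white pixels
```

```text
(array([0.51326366, 0.28352305, 0.1636207 ]), np.float64(0.0078124354043569615))
(array([0.51206387, 0.28579874, 0.15349815]), np.float64(0.006919285812250811))
0.155 [[0.50904377 0.28426351 0.155     ]] [[0.51666552 0.28849052 0.155     ]] [[0.51475177 0.28949775 0.155     ]]
0.16 [[0.51025871 0.28184598 0.16      ]] [[0.51610662 0.28745589 0.16      ]] [[0.51307356 0.29693071 0.16      ]]
hole/block [[0.52007236 0.28770804 0.055     ]]
[[ 0.54766395  0.10744663  0.004     ]
 [ 0.50414206 -0.03596568  0.004     ]] 0.14987077100878785 -16.881673912472266
[[292.4682681  272.65082425]
 [294.90146649 326.96778217]] [[207.42452801 234.05294467]]
```

```bash
python3 -m crank '[[0,-4,1,0,0,0,0],[0,-3.6,1,0,0,0,0],[0,-1.5,1,0,0,0,0],[0,-0.5,0.2,0,0,0,0],[0,0,0,0,0,0,0]]' | head -2
python3 - <<'E'
from h import *
snap('wrist','w2')
print(proj('w2',[[.514,.287,.158],[.515,.287,.055]]).round(1))
cv2.imwrite('pics/c2.png',cv2.resize(load('w2')['im'][100:350,160:480,::-1],None,fx=2.4,fy=2.4))
E
python3 go.py 0.514 0.287 0.26
```

```text
time: 3.28
position: [0.5153, 0.2844, 0.26]
[[318.  275.1]
 [319.3 221. ]]
pos [0.5154 0.2843 0.2603] t 3.33 q [ 0.31  0.52  1.56 -0.    1.07  2.17] w 0.0869 F [-0.1 -0.1 -0.1] g 0.0
cm [-0.21 -0.22  0.03] turn [ 0.0008  0.0004 -0.0006]
```

View pics/c2.png

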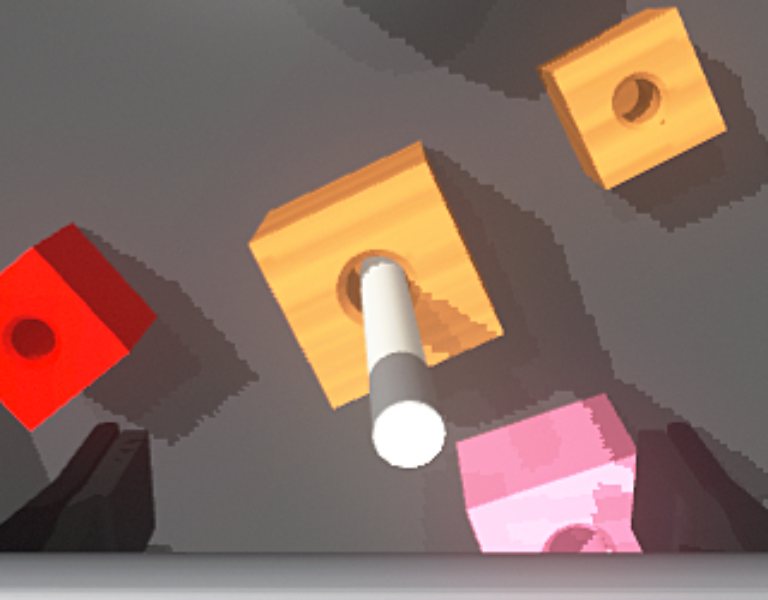

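The marker's top is at (330,281) in the full frame, between the open fingers, leaning a few millimetres towards tool +y. I'll descend and grip.

```bash
python3 -m crank '[[-0.25,0.15,2.5,0,0,0,0],[0,0,3,0,0,0,0],[0,0,2.5,0,0,0,0],[0,0,1.2,0,0,0,0],[0,0,0,0,0,0,0]]' 15 | head -2
python3 -m crank '[[0,0,0,0,0,0,0.5],[0,0,0,0,0,0,0.7],[0,0,0,0,0,0,1],[0,0,0,0,0,0,1],[0,0,0,0,0,0,1]]' 15 
python3 go.py 0.5125 0.2837 0.168
```

```text
time: 3.95
position: [0.5126, 0.2841, 0.168]
time: 4.58
position: [0.5127, 0.2848, 0.1683]
tool_rot: [0.99, -0.142, 0.0, -0.0]
ft_force: [1.0, 0.1, -0.0]
grip_width: 0.0451
grip_force: 0.0
pos [0.5127 0.2848 0.1683] t 4.58 q [0.32 0.64 1.64 0.   0.86 2.17] w 0.0451 F [ 1.   0.1 -0. ] g 0.0
cm [0.01 0.11 0.03] turn [-0.0001 -0.0001  0.0004]
```

```bash
python3 -m crank '[[0,0,0,0,0,0,1],[0,0,0,0,0,0,1],[0,0,0,0,0,0,1],[0,0,0,0,0,0,1],[0,0,0,0,0,0,1]]' 20 
python3 go.py 0.5125 0.2837 0.168
```

```text
time: 5.2
position: [0.5134, 0.2858, 0.1684]
tool_rot: [0.99, -0.142, 0.001, -0.001]
ft_force: [1.3, 5.1, -2.2]
grip_width: 0.0144
grip_force: 20.0
pos [0.5134 0.2858 0.1684] t 5.2 q [0.32 0.64 1.63 0.   0.86 2.17] w 0.0144 F [ 1.3  5.1 -2.2] g 20.0
cm [-0.03  0.23  0.04] turn [-0.0029 -0.0013 -0.0003]
```

```bash
python3 -m crank '[[0,-0.2,-0.5,0,0,0,1],[0,0,-1,0,0,0,1],[0,0,-2,0,0,0,1],[0,0,-2.5,0,0,0,1],[0,0,-2.5,0,0,0,1]]' | tail -4
python3 -m crank '[[0,0,-1,0,0,0,1],[0,0,0,0,0,0,1],[0,0,0,0,0,0,1]]' | tail -4
python3 - <<'E'
from h import *
for n in('wrist','side'): snap(n,n[0]+'3')
o=robot.get_obs();p=o['position'];r=R.from_quat(o['tool_rot']).as_matrix();print(p)
for f in('w3','s3'): print(proj(f,[p+r[:,2]*a for a in(.008,.051,.158)]).round(1))
a=load('w3')['im'][60:360,170:470,::-1];z=proj('s3',[p+r[:,2]*.08])[0].astype(int);print(z)
b=load('s3')['im'][max(0,z[1]-75):z[1]+75,z[0]-75:z[0]+75,::-1];b=cv2.resize(b,(300,int(b.shape[0]*2)))[:300]
b=cv2.copyMakeBorder(b,0,300-b.shape[0],0,0,0)
cv2.imwrite('pics/c3.png',np.hstack([a,b]))
E
python3 go.py 0.5425 0.0933 0.2
```

```text
tool_rot: [0.99, -0.141, -0.001, 0.001]
ft_force: [-0.4, -0.1, 0.7]
grip_width: 0.0147
grip_force: 20.0
tool_rot: [0.99, -0.142, -0.001, 0.001]
ft_force: [-0.5, 0.1, -1.1]
grip_width: 0.0146
grip_force: 20.0
[0.51270857 0.28629969 0.26213152]
[[320.8 392.6]
 [321.5 320.4]
 [322.4 238.6]]
[[292.5 217. ]
 [293.7 243.1]
 [296.3 301.9]]
[294 259]
pos [0.5127 0.2863 0.2621] t 6.3 q [ 0.32  0.51  1.56 -0.    1.07  2.17] w 0.0144 F [ 0.5 -0.6  0.2] g 20.0
cm [ 8.28 17.69  6.21] turn [0.0017 0.0021 0.0003]
```

View pics/c3.png

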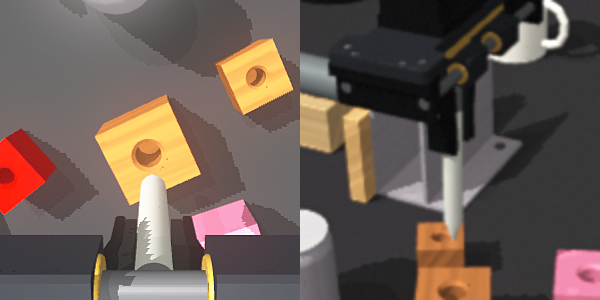

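The wrist view shows the tip at (323,236) and the side view at (295.5,303), both as predicted for a straight hold. The hole is at (318,215) in the wrist view. I'll move to just in front of the joint's left end.

```bash
python3 - <<'E'
from h import *
p,e=tri('w3',(323,236),'s3',(295.5,303));print(p,e,'hole',onz('w3',[(318,214.5)],.055))
E
python3 -m crank '[[1.5,3,0,0,0,0,1],[1.5,4,0,0,0,0,1],[1.5,4,0,0,0,0,1],[1.5,4,0,0,0,0,1],[1,2.2,0,0,0,0,1]]' 30 | head -2
python3 -m crank '[[0,0.3,2.5,0,0,0,1],[0,0,2.5,0,0,0,1],[0,0,2.5,0,0,0,1],[0,0,1,0,0,0,1],[0,0,0,0,0,0,1]]' | head -4
python3 - <<'E'
from h import *
for n in('wrist','side'): snap(n,n[0]+'4')
o=robot.get_obs();p=o['position'];r=R.from_quat(o['tool_rot']).as_matrix();print(p)
for f in('w4','s4'): print(proj(f,[p+r[:,2]*.158,[.5424,.0932,.004],[.5254,.0357,.004]]).round(1))
a=cv2.resize(load('w4')['im'][120:320,220:420,::-1],None,fx=2,fy=2)
z=proj('s4',[p+r[:,2]*.158])[0].astype(int);print(z)
b=cv2.resize(load('s4')['im'][z[1]-65:z[1]+35,z[0]-50:z[0]+50,::-1],None,fx=4,fy=4)
cv2.imwrite('pics/c4.png',np.hstack([a,b]))
E
python3 go.py 0.5424 0.0932 0.158
```

```text
[0.51349805 0.28560087 0.10168622] 0.0006871867966142718 hole [[0.51663741 0.28839541 0.055     ]]
time: 6.92
position: [0.532, 0.0999, 0.2624]
time: 7.55
position: [0.5311, 0.0991, 0.1775]
tool_rot: [0.99, -0.142, -0.001, 0.0]
ft_force: [0.2, 1.0, 0.7]
[0.53194044 0.09907457 0.17874292]
[[321.9 237.4]
 [326.1 213.5]
 [415.7 213.7]]
[[306.1 279.6]
 [301.7 284.6]
 [314.8 269.8]]
[306 279]
pos [0.5319 0.0991 0.1787] t 7.65 q [-0.02  0.58  1.75 -0.    0.81  1.83] w 0.0145 F [ 0.9  0.4 -0.7] g 30.0
cm [1.17 0.27 2.07] turn [-0.0003 -0.001   0.0004]
```

View pics/c4.png

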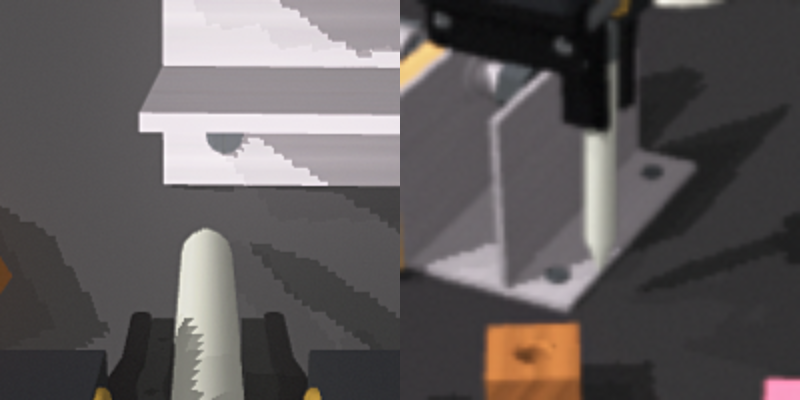

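```bash
python3 -m crank '[[0.3,0.15,0.8,0,0,0,1],[0.3,0.05,0.7,0,0,0,1],[0,0,0,0,0,0,1]]' | sed -n '1,2p;4p'
python3 -m crank '[[0,0,0.15,0,0,0,1],[0,0,0,0,0,0,1]]' | sed -n '1,2p;4p'
python3 -m crank '[[0,0,0.15,0,0,0,1],[0,0,0,0,0,0,1]]' | sed -n '1,2p;4p'
python3 go.py 0.5424 0.0932 0.158
```

```text
time: 8.02
position: [0.5367, 0.0952, 0.1627]
ft_force: [-0.1, -0.1, -0.5]
time: 8.28
position: [0.5366, 0.0954, 0.1618]
ft_force: [-1.2, -1.0, -1.1]
time: 8.52
position: [0.5366, 0.0954, 0.1602]
ft_force: [0.2, -0.1, 0.3]
pos [0.5366 0.0954 0.1602] t 8.53 q [-0.03  0.61  1.75 -0.    0.78  1.83] w 0.0145 F [ 0.2 -0.1  0.3] g 30.0
cm [0.62 0.05 0.22] turn [0.0001 0.0001 0.0004]
```

```bash
for i in 1; do python3 -m crank '[[0,0,0.1,0,0,0,1],[0,0,0,0,0,0,1]]' | sed -n '2p;4p'; done
python3 -m crank '[[0,0,0.1,0,0,0,1],[0,0,0,0,0,0,1]]' | sed -n '2p;4p'
python3 -m crank '[[0,0,0.1,0,0,0,1],[0,0,0,0,0,0,1],[0,0,0,0,0,0,1]]' | sed -n '2p;4p'
python3 go.py 0.5424 0.0932 0.158
```

```text
position: [0.5366, 0.0954, 0.1592]
ft_force: [-0.5, 0.4, 0.4]
position: [0.5367, 0.0954, 0.1582]
ft_force: [0.6, -0.5, -0.4]
position: [0.5368, 0.0954, 0.1577]
ft_force: [-1.0, -0.1, 5.5]
pos [0.5368 0.0954 0.1577] t 9.4 q [-0.03  0.62  1.75 -0.    0.77  1.83] w 0.0147 F [-1.  -0.1  5.5] g 30.0
cm [ 0.6   0.05 -0.03] turn [-0.0001 -0.0005  0.0004]
```

```bash
python3 -m crank '[[0.1,0,-0.08,0,0,0,1],[0.1,0,0,0,0,0,1],[0,0,0,0,0,0,1]]' | sed -n '2p;4p'
python3 -m crank '[[0.1,0,0,0,0,0,1],[0,0,0,0,0,0,1]]' | sed -n '2p;4p'
python3 go.py 0.5424 0.0932 0.158
```

```text
position: [0.5378, 0.095, 0.1578]
ft_force: [-2.6, 0.9, 4.2]
position: [0.5395, 0.0945, 0.1579]
ft_force: [-1.6, 0.0, 2.3]
pos [0.5395 0.0945 0.1579] t 10.03 q [-0.03  0.62  1.74 -0.    0.78  1.82] w 0.0144 F [-1.6  0.   2.3] g 30.0
cm [ 0.32  0.04 -0.01] turn [0.0002 0.0001 0.0004]
```

```bash
python3 -m crank '[[0.05,0,0,0,0,0,1],[0,0,0,0,0,0,1],[0,0,0,0,0,0,1]]' | sed -n '2p;4p'
python3 -m crank '[[0.05,0,0,0,0,0,1],[0,0,0,0,0,0,1],[0,0,0,0,0,0,1]]' | sed -n '2p;4p'
python3 - <<'E'
from h import *
snap('wrist','w5')
a=cv2.resize(load('w5')['im'][170:290,240:400,::-1],None,fx=4,fy=4)
cv2.imwrite('pics/c5.png',a)
E
python3 go.py 0.5424 0.0932 0.158
```

```text
position: [0.5399, 0.0944, 0.1579]
ft_force: [-1.6, 0.7, 0.2]
position: [0.5402, 0.0943, 0.158]
ft_force: [-2.9, 0.7, 2.6]
pos [0.5402 0.0943 0.158 ] t 10.82 q [-0.03  0.62  1.74  0.    0.78  1.82] w 0.014 F [-2.6  0.   1.9] g 30.0
cm [ 0.24  0.05 -0.  ] turn [0.0001 0.0006 0.0003]
```

View pics/c5.png

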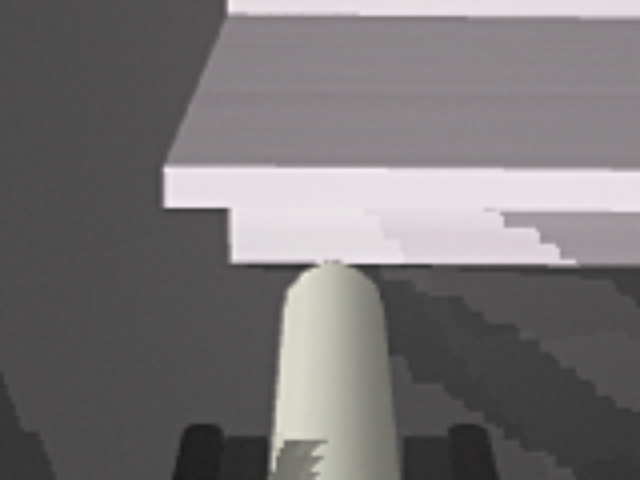

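The wrist view shows the tip at full-frame (323,236), touching the foot's front edge. The foot's left corner is at (297,236), 17 mm away. I'll back up 4 mm to the left, then trace at 3 cm/s.

```bash
python3 -m crank '[[0,-0.2,0,0,0,0,1],[0,-0.2,0,0,0,0,1],[0,0,0,0,0,0,1]]' | sed -n '2p;4p'
python3 -m crank '[[0,0.375,0,0,0,0,1],[0,0.375,0,0,0,0,1],[0,0.375,0,0,0,0,1],[0,0.375,0,0,0,0,1],[0,0.375,0,0,0,0,1]]' | sed -n '1,2p;4p'
python3 -m crank '[[0,0.375,0,0,0,0,1],[0,0.375,0,0,0,0,1],[0,0.375,0,0,0,0,1],[0,0.375,0,0,0,0,1],[0,0.375,0,0,0,0,1]]' | sed -n '1,2p;4p'
python3 go.py 0.5084 -0.0218 0.158
```

```text
position: [0.5415, 0.0982, 0.158]
ft_force: [-3.2, -1.5, 2.3]
time: 11.82
position: [0.5363, 0.0799, 0.1581]
ft_force: [-2.3, 3.0, 1.8]
time: 12.45
position: [0.5309, 0.0619, 0.1581]
ft_force: [-3.4, 3.8, 2.9]
pos [0.5309 0.0619 0.1581] t 12.45 q [-0.09  0.61  1.77  0.    0.76  1.76] w 0.0143 F [-3.4  3.8  2.9] g 30.0
cm [0.19 8.67 0.01] turn [-0.      0.0003  0.0003]
```

```bash
python3 -m crank '[[0,0.375,0,0,0,0,1],[-0.02,0.375,0,0,0,0,1],[0,0.375,0,0,0,0,1],[0,0.375,0,0,0,0,1],[0,0.375,0,0,0,0,1]]' | sed -n '1,2p;4p'
python3 -m crank '[[0,0.375,0,0,0,0,1],[0,0.375,0,0,0,0,1],[0,0.375,0,0,0,0,1],[0,0.375,0,0,0,0,1],[0,0.375,0,0,0,0,1]]' | sed -n '1,2p;4p'
python3 go.py 0.5084 -0.0218 0.158
```

```text
time: 13.08
position: [0.5255, 0.044, 0.158]
ft_force: [-2.3, 4.0, 1.8]
time: 13.7
position: [0.5202, 0.026, 0.158]
ft_force: [-2.8, 3.6, 2.2]
pos [0.5202 0.026  0.158 ] t 13.7 q [-0.16  0.6   1.81  0.    0.74  1.69] w 0.0138 F [-2.8  3.6  2.2] g 30.0
cm [0.21 4.92 0.  ] turn [0.     0.0004 0.0003]
```

```bash
python3 -m crank '[[0,0.375,0,0,0,0,1],[0,0.375,0,0,0,0,1],[0,0.375,0,0,0,0,1],[0,0.375,0,0,0,0,1],[0,0.375,0,0,0,0,1]]' | sed -n '1,2p;4p'
python3 -m crank '[[0,0.375,0,0,0,0,1],[0,0.375,0,0,0,0,1],[0,0.375,0,0,0,0,1],[0,0.375,0,0,0,0,1],[0,0.375,0,0,0,0,1]]' | sed -n '1,2p;4p'
python3 -m crank '[[0,0.375,0,0,0,0,1],[0,0.375,0,0,0,0,1],[0,0.375,0,0,0,0,1],[0,0.375,0,0,0,0,1],[0,0,0,0,0,0,1]]' | sed -n '1,2p;4p'
python3 - <<'E'
from h import *
snap('wrist','w6')
cv2.imwrite('pics/c6.png',cv2.resize(load('w6')['im'][170:290,240:400,::-1],None,fx=3,fy=3))
E
python3 go.py 0.5084 -0.0218 0.158
```

```text
time: 14.32
position: [0.5149, 0.008, 0.158]
ft_force: [-2.5, 3.2, 2.8]
time: 14.95
position: [0.5095, -0.01, 0.158]
ft_force: [-2.8, 4.4, 2.4]
time: 15.58
position: [0.505, -0.0248, 0.158]
ft_force: [-4.3, 2.1, 3.7]
pos [ 0.5051 -0.0247  0.158 ] t 15.62 q [-0.27  0.58  1.85 -0.    0.71  1.59] w 0.0143 F [-2.9  1.5  1.9] g 30.0
cm [ 0.23 -0.37 -0.  ] turn [0.0012 0.0011 0.0009]
```

View pics/c6.png

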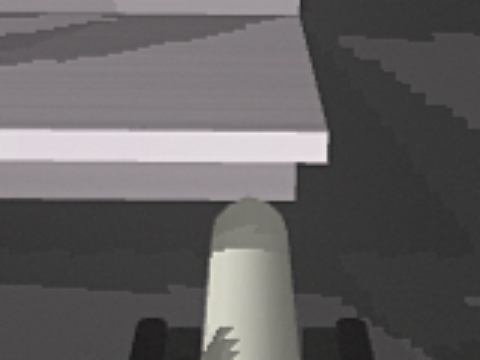

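The tip is still at the joint, about 10 mm from the right corner (bracket y ≈ -65), so the trace is complete. Now I'll take the marker back to the block.

```bash
python3 -m crank '[[-0.5,0,-0.5,0,0,0,1],[-0.5,0,-2,0,0,0,1],[0,0,-3,0,0,0,1],[0,0,-3,0,0,0,1],[0,-2,-1.5,0,0,0,1]]' | sed -n '1,2p;4p'
python3 -m crank '[[0,-4,0,0,0,0,1],[0,-5,0,0,0,0,1],[0,-5,0,0,0,0,1],[0,-5,0,0,0,0,1],[-1,-4,0,0,0,0,1]]' | sed -n '1,2p;4p'
python3 -m crank '[[-2,-2.5,0,0,0,0,1],[-2,-2,0,0,0,0,1],[-1,0,0,0,0,0,1],[0,0,0,0,0,0,1]]' | sed -n '1,2p;4p'
python3 go.py 0.5147 0.2883 0.258
```

```text
time: 16.25
position: [0.5044, -0.0038, 0.2608]
ft_force: [-0.6, 0.9, -0.6]
time: 16.88
position: [0.5596, 0.2233, 0.2592]
ft_force: [-0.1, 0.2, -0.2]
time: 17.38
position: [0.5213, 0.2783, 0.2585]
ft_force: [0.1, 0.3, -0.4]
pos [0.5213 0.2783 0.2585] t 17.38 q [ 0.3   0.52  1.56 -0.    1.06  2.16] w 0.0142 F [ 0.1  0.3 -0.4] g 30.0
cm [-0.91 -0.78  0.05] turn [-0.0002 -0.002   0.0011]
```

```bash
python3 -m crank '[[-0.7,-0.6,1,0,0,0,1],[-0.2,-0.2,1.5,0,0,0,1],[0,0,1,0,0,0,1],[0,0,0,0,0,0,1],[0,0,0,0,0,0,1]]' | sed -n '1,2p;4p'
python3 - <<'E'
from h import *
for n in('wrist','side'): snap(n,n[0]+'7')
a=cv2.resize(load('w7')['im'][160:290,240:400,::-1],None,fx=3,fy=3)
b=cv2.resize(load('s7')['im'][260:390,220:380,::-1],None,fx=3,fy=3)[:390]
b=b[:,60:380]
cv2.imwrite('pics/c7.png',np.hstack([a,b]))
E
python3 go.py 0.5147 0.2883 0.21
```

```text
time: 18.0
position: [0.5151, 0.2887, 0.223]
ft_force: [0.6, 0.4, -0.1]
pos [0.5152 0.2888 0.2234] t 18.1 q [ 0.32  0.57  1.59 -0.    0.99  2.18] w 0.0141 F [ 0.3 -0.1 -1. ] g 30.0
cm [-0.03  0.06  1.34] turn [-0.0005 -0.0009  0.0002]
```

View pics/c7.png

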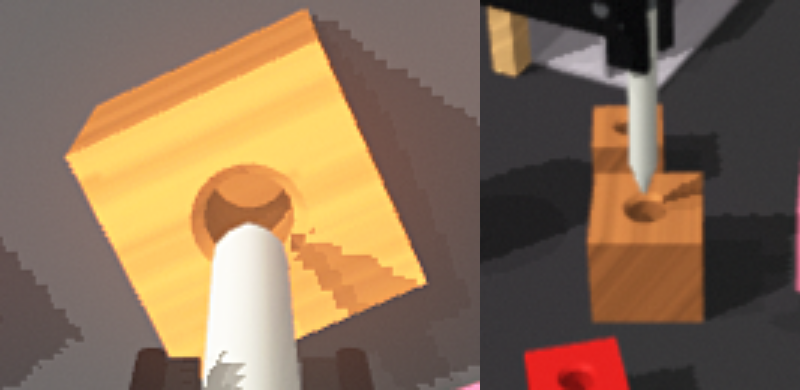

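Run:
```python
from h import *
H=onz('w7',[(321.2,231.3)],.055)[0];T=onz('w7',[(323.3,234.7)],.065)[0];print(H,T,H-T)
# side view: hole centre, tip
H2=onz('s7',[(240+(645-480)/3,260+210/3)],.055)[0];T2=onz('s7',[(240+(645-480)/3,260+193/3)],.065)[0];print(H2,T2,H2-T2)
d=H-T;print('tool',d@[.96,-.281,0],d@[-.281,-.96,0]);d=H2-T2;print('tool',d@[.96,-.281,0],d@[-.281,-.96,0])
```

```text
[0.51742003 0.28903267 0.055     ] [0.51768115 0.28749028 0.065     ] [-0.00026111  0.0015424  -0.01      ]
[0.51434774 0.29554796 0.055     ] [0.51437899 0.29356757 0.065     ] [-3.12580854e-05  1.98038947e-03 -1.00000000e-02]
tool -0.0006840819308438473 -0.0014073294821062168
tool -0.0005864972019876065 -0.001892390365502285
```

Both views agree: the tip needs to shift about -0.6 mm in tool x and -1.6 mm in tool y.

```bash
python3 -m crank '[[-0.06,-0.16,0,0,0,0,1],[0,0,1,0,0,0,1],[0,0,1,0,0,0,1],[0,0,0.5,0,0,0,1],[0,0,0,0,0,0,1]]' | sed -n '1,2p;4p'
python3 -m crank '[[0,0,0.7,0,0,0,1],[0,0,0.7,0,0,0,1],[0,0,0.7,0,0,0,1],[0,0,0.4,0,0,0,1],[0,0,0,0,0,0,1]]' | sed -n '1,2p;4p'
python3 go.py 0.5147 0.2883 0.168
```

```text
time: 18.73
position: [0.5143, 0.2904, 0.1972]
ft_force: [-0.3, 0.3, 0.8]
time: 19.35
position: [0.5145, 0.2904, 0.1726]
ft_force: [-0.4, 0.5, -0.1]
pos [0.5145 0.2904 0.1726] t 19.35 q [ 0.32  0.64  1.62 -0.    0.88  2.18] w 0.0143 F [-0.4  0.5 -0.1] g 30.0
cm [0.08 0.2  0.46] turn [0.0005 0.0007 0.0003]
```

```bash
python3 -m crank '[[0,0,0.25,0,0,0,1],[0,0,0.15,0,0,0,1],[0,0,0,0,0,0,1],[0,0,0,0,0,0,0.75],[0,0,0,0,0,0,0.6]]' | sed -n '1,2p;4,5p'
python3 -m crank '[[0,0,0,0,0,0,0.4],[0,0,0,0,0,0,0.2],[0,0,0,0,0,0,0],[0,0,0,0,0,0,0],[0,0,0,0,0,0,0]]' | sed -n '1,2p;4,5p'
python3 go.py 0.5147 0.2883 0.168
```

```text
time: 19.98
position: [0.5148, 0.2905, 0.1692]
ft_force: [0.1, -0.1, -0.5]
grip_width: 0.0253
time: 20.6
position: [0.5147, 0.2905, 0.169]
ft_force: [0.4, -0.1, -0.6]
grip_width: 0.0739
pos [0.5147 0.2905 0.169 ] t 20.6 q [0.32 0.65 1.62 0.   0.87 2.18] w 0.0739 F [ 0.4 -0.1 -0.6] g 0.0
cm [0.07 0.21 0.1 ] turn [-0.      0.      0.0003]
```

```bash
python3 -m crank '[[0,0,-1,0,0,0,0],[0,0,-3,0,0,0,0],[0,0,-4,0,0,0,0],[0,0,-4,0,0,0,0],[0,0,0,0,0,0,0]]' | sed -n '1,2p;4,5p'
python3 -m crank '[[2,3,0,0,0,0,0],[3,5,0,0,0,0,0],[3,5,0,0,0,0,0],[3,5,0,0,0,0,0],[2,4,0,0,0,0,0]]' | sed -n '1,2p;4,5p'
python3 -m crank '[[1,2,1,0,0,0,0],[0,0,2,0,0,0,0],[0,0,2,0,0,0,0],[0,0,0,0,0,0,0]]' | sed -n '1,2p;4,5p'
python3 - <<'E'
from h import *
for n in('wrist','side'): snap(n,n[0]+'8')
O=np.array([.588,.0173,0]);ex=np.array([.9588,-.284,0]);ey=np.array([.284,.9588,0])
print(proj('w8',[O-.026*ex+.075*ey+[0,0,.1],O-.026*ex-.075*ey+[0,0,.1],O+.026*ex+.05*ey+[0,0,.1],O+[0,0,.075]]).round(1))
a=cv2.resize(load('w8')['im'][40:360,120:520,::-1],None,fx=1.4,fy=1.4)
b=cv2.resize(load('s8')['im'][230:380,250:360,::-1],None,fx=2,fy=2);b=cv2.copyMakeBorder(b,0,a.shape[0]-b.shape[0],0,0,0)
cv2.imwrite('pics/c8.png',np.hstack([a,b]))
E
python3 go.py 0.588 0.0173 0.2
```

```text
time: 21.22
position: [0.5165, 0.2912, 0.2936]
ft_force: [0.1, 0.4, 0.1]
grip_width: 0.0869
time: 21.85
position: [0.5778, 0.0405, 0.2884]
ft_force: [0.7, -0.3, 0.4]
grip_width: 0.087
time: 22.35
position: [0.5799, 0.0219, 0.2366]
ft_force: [-0.2, -0.1, 0.3]
grip_width: 0.0867
[[201.5 274.4]
 [450.1 275.1]
 [238.  189.5]
 [325.8 222.1]]
pos [0.5815 0.0216 0.2387] t 22.45 q [-0.15  0.54  1.6   0.    1.01  1.7 ] w 0.0869 F [-0.2 -1.2 -0.1] g 0.0
cm [0.74 0.23 3.87] turn [-0.0001  0.0011  0.0011]
```

View pics/c8.png

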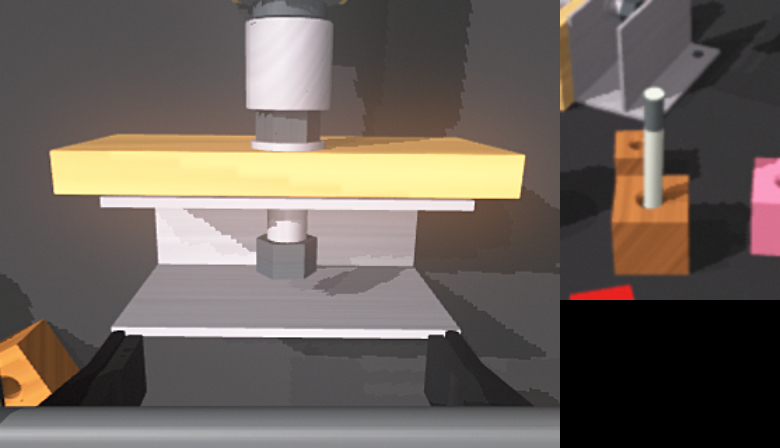

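The marker stands upright in its block. The gap and bolt sit where predicted: bolt at (325,222), front plate ends at u = 200 and 448.

```bash
python3 -m crank '[[0.45,0.1,1,0,0,0,0],[0.3,0.08,1,0,0,0,0],[0,0,1,0,0,0,0],[0,0,0,0,0,0,0],[0,0,0,0,0,0,0]]' | sed -n '1,2p;4,5p'
python3 go.py 0.588 0.0175 0.126
```

```text
time: 23.08
position: [0.5885, 0.017, 0.209]
ft_force: [0.6, 0.5, 0.4]
grip_width: 0.0872
pos [0.5885 0.017  0.209 ] t 23.07 q [-0.16  0.58  1.6   0.    0.95  1.69] w 0.0872 F [0.6 0.5 0.4] g 0.0
cm [-0.06 -0.03  8.3 ] turn [-0.      0.0001  0.0003]
```

```bash
python3 -m crank '[[0,0,2,0,0,0,0],[0,0,2,0,0,0,0],[0,0,1.5,0,0,0,0],[0,0,1,0,0,0,0],[0,0,0,0,0,0,0]]' | sed -n '1,2p;4,5p'
python3 -m crank '[[0,0,1,0,0,0,0.2],[0,0,0.8,0,0,0,0.4],[0,0,0,0,0,0,0.5],[0,0,0,0,0,0,0.6],[0,0,0,0,0,0,0.65]]' 20 | sed -n '1,2p;4,6p'
python3 -m crank '[[0,0,0,0,0,0,1],[0,0,0,0,0,0,1],[0,0,0,0,0,0,1],[0,0,0,0,0,0,1],[0,0,0,0,0,0,1]]' 20 | sed -n '1,2p;4,6p'
python3 go.py 0.588 0.0175 0.126
```

```text
time: 23.7
position: [0.5882, 0.0171, 0.1435]
ft_force: [-0.1, -0.6, -0.1]
grip_width: 0.087
time: 24.32
position: [0.5887, 0.017, 0.1263]
ft_force: [-0.5, -1.3, -0.2]
grip_width: 0.0453
grip_force: 0.0
time: 24.95
position: [0.5889, 0.0183, 0.1263]
ft_force: [1.5, 5.3, 0.5]
grip_width: 0.0255
grip_force: 19.2
pos [0.5889 0.0183 0.1263] t 24.95 q [-0.16  0.71  1.65  0.    0.78  1.69] w 0.0255 F [1.5 5.3 0.5] g 19.2
cm [-0.06  0.1   0.03] turn [-0.0024 -0.0008 -0.0006]
```

```bash
python3 -m crank '[[0,-0.12,0,0,0,0,1],[0,0,0,0,0,0,1],[0,0,0,0,0,0,1],[0,0,0,0,0,0,1],[0,0,0,0,0,0,1]]' 40 | sed -n '1,2p;4,6p'
python3 -m crank '[[0,0,0,0,0,0,1],[0,0,0,0,0,0,1],[0,0,0,0,0,0,1],[0,0,0,0,0,0,1],[0,0,0,0,0,0,1]]' | sed -n '1,2p;4,6p'
python3 -m crank '[[0,0,0,0,0,0,1],[0,0,0,0,0,0,1],[0,0,0,0,0,0,1],[0,0,0,0,0,0,1],[0,0,0,0,0,0,1]]' | sed -n '1,2p;4,6p'
python3 - <<'E'
from h import *
print(robot.get_obs()['moment'])
for n in('wrist','top','side'): snap(n,n[0]+'9')
a=load('w9')['im'][140:380,160:480,::-1]
b=cv2.resize(load('s9')['im'][150:390,210:370,::-1],None,fx=1,fy=1)
c=cv2.resize(load('t9')['im'][160:400,140:460,::-1],None,fx=1,fy=1)
cv2.imwrite('pics/c9.png',np.hstack([a,b,c]))
E
```

```text
time: 25.58
position: [0.589, 0.0184, 0.1263]
ft_force: [0.7, 4.0, 3.6]
grip_width: 0.0245
grip_force: 38.3
time: 26.2
position: [0.589, 0.0184, 0.1263]
ft_force: [0.4, 5.6, 4.4]
grip_width: 0.0254
grip_force: 38.3
time: 26.82
position: [0.589, 0.0184, 0.1263]
ft_force: [-0.1, 4.8, 6.0]
grip_width: 0.0252
grip_force: 38.3
[ 0.90919383 -0.06552134 -0.01913841]
```

View pics/c9.png

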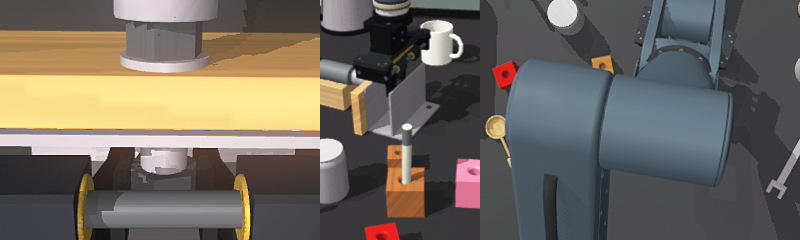

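The marker and other items are undisturbed, and the pads are on the bolt. The force readings drift, so I'll check whether the bolt has really stopped and is gripped flat.

```bash
for i in 1 2; do python3 go.py 0.588 0.0175 0.126 | head -1; done
python3 -m crank '[[0,-0.1,0,0,0,0,1],[0,0,0,0,0,0,1],[0,0,0,0,0,0,1],[0,0,0,0,0,0,1]]' 58 | sed -n '1,2p;4,6p'
python3 -m crank '[[0,0,0,0,0,0,1],[0,0,0,0,0,0,1],[0,0,0,0,0,0,1],[0,0,0,0,0,0,1]]' | sed -n '2p;3,6p'
python3 -m crank '[[0,0,0,0,0,0,1],[0,0,0,0,0,0,1],[0,0,0,0,0,0,1],[0,0,0,0,0,0,1]]' | sed -n '2p;3,6p'
python3 go.py 0.588 0.0175 0.126
```

```text
pos [0.589  0.0184 0.1263] t 26.98 q [-0.16  0.71  1.65  0.    0.78  1.7 ] w 0.0246 F [0.4 4.8 4.1] g 38.3
pos [0.589  0.0184 0.1263] t 26.98 q [-0.16  0.71  1.65  0.    0.78  1.7 ] w 0.0246 F [0.4 4.8 4.1] g 38.3
time: 27.48
position: [0.589, 0.0185, 0.1263]
ft_force: [-0.0, 2.0, 5.6]
grip_width: 0.0241
grip_force: 55.7
position: [0.589, 0.0185, 0.1263]
tool_rot: [0.99, -0.141, -0.0, 0.001]
ft_force: [0.1, 2.4, 4.8]
grip_width: 0.0242
grip_force: 55.7
position: [0.589, 0.0185, 0.1263]
tool_rot: [0.99, -0.141, -0.0, 0.001]
ft_force: [-1.2, 1.7, 4.9]
grip_width: 0.0242
grip_force: 55.7
pos [0.589  0.0185 0.1263] t 28.48 q [-0.16  0.71  1.65 -0.    0.78  1.7 ] w 0.0242 F [-1.2  1.7  4.9] g 55.7
cm [-0.07  0.12  0.03] turn [ 0.001  -0.0001  0.0006]
```

```bash
python3 -c "
from h import *
snap('wrist','wa')"
python3 -m crank '[[0,0,0,0,0,0,1],[0,0,0,0,0,0,1],[0,0,0,0,0,0,1],[0,0,0,0,0,0,1],[0,0,0,0,0,0,1]]' >/dev/null
python3 -m crank '[[0,0,0,0,0,0,1],[0,0,0,0,0,0,1],[0,0,0,0,0,0,1],[0,0,0,0,0,0,1],[0,0,0,0,0,0,1]]' >/dev/null
python3 -m crank '[[0,0,0,0,0,0,1],[0,0,0,0,0,0,1],[0,0,0,0,0,0,1],[0,0,0,0,0,0,1],[0,0,0,0,0,0,1]]' | sed -n '1,6p'
python3 - <<'E'
from h import *
snap('wrist','wb')
d=np.abs(load('wa')['im'].astype(int)-load('wb')['im']).max(2)
print('bolt/shank',d[285:335,270:370].mean(),d[285:335,270:370].max(),'driver nut',d[140:215,270:380].mean(),d[140:215,270:380].max(),'ref',d[215:265,200:260].mean(),d[215:265,200:260].max())
E
```

```text
time: 30.4
position: [0.589, 0.0185, 0.1263]
tool_rot: [0.99, -0.141, -0.0, 0.001]
ft_force: [-0.3, 1.2, 6.0]
grip_width: 0.0243
grip_force: 55.7
bolt/shank 1.667 17 driver nut 1.3826666666666667 19 ref 1.0846666666666667 5
```

The grip has been steady at the 24 mm flats width for over 2 s, and the bolt region barely changed over 1.9 s. Handing in.

```bash
python3 -c "
from h import *
print(ticket.hand_in())"
```

```text
the job is handed in; nothing more can be done
None
```

The job is handed in, with no verdict returned: I traced the joint left to right at 3 cm/s, stood the marker back in its block, and held the bolt head across its flats at about 56 N, with no turning seen over the last 2 s.

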